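Zero a densitometer on its white tile, then hold it on the framed chart patch

TASK

The printer has new toner and its tone chart is to be measured: zero the hand-held densitometer first by seating its black shoe in the recess of the white-reference base and pressing it lightly down, so that the spring shoe is pushed in, for about a second. Then set it upright on the one chart patch with a heavy black frame, window centred on the patch and its long side parallel to the clipboard's long side, and again press lightly (well under 20 N) until the shoe is pushed in. Finish there, still gripping the densitometer and holding it pressed on that patch, and leave everything else on the desk where it is.

Things in the scene. Friction and masses are not known exactly. Their poses are not given: they have to be found in the camera images.
- meter: Densitometer, loose, about 0.14 kg, standing on the desk: light grey box housing with black rubber side pads and a display on top, over a black shoe. 52 mm long (x), 38 mm wide (y), 90 mm high. Origin: centre of the shoe's underside while the shoe is out; z up. Housing from z = 16 to 90 mm, flat sides; shoe below it. Either way round along x is the same.
- meter_grip (a point): Place to grip the housing: on the meter's vertical axis, 58 mm above its origin; grip across the 38 mm width (the meter's y).
- meter_window (a point): Measuring window: centre of the underside of the shoe (shoe 48 mm along the meter's x by 34 mm along its y).
- meter_shoe (a joint): How far the spring shoe is pushed up into the housing: 0 = out, 0.006 m = fully in. Spring: starts to move at about 2.2 N, fully in at about 5 N. Under the meter's own weight alone it stays out. It counts as pushed in above 0.0045.
- white_base: White-reference base, fixed: dark block, foot 94 x 76 mm, 18 mm high; in its top a rectangular recess 52 mm long (x) by 38 mm wide (y), 8 mm deep, with a 3 mm chamfered mouth and a white tile as floor. Origin: centre of its underside; z up. The shoe goes in with its long side along the base's x, either way round, 2 mm play each side.
- white_tile (a point): Centre of the white tile, the floor of the recess: 10 mm above the desk, 8 mm below the rim of the base.
- chart: Tone chart on a clipboard, fixed: brown board 240 mm long (its x) by 166 mm wide (its y) with a white sheet of 6 x 5 grey square patches and a steel clip at its +x end (clip up to 18 mm high). Origin: centre of the board's underside, z up; its x runs up the sheet towards the clip. The sheet's face is 5 mm above the desk.
- patch (a point): Centre of the framed patch, on the face of the sheet: an 18 mm grey square with a heavy black square outline, 25 mm over all, printed round it; the only framed one. It lies at x = -52 mm, y = -26 mm in the chart's frame, in the second row from the bottom edge.
- printer: Printer, fixed, an obstacle: 314 mm high. Origin: centre of its underside. Its front face is 190 mm nearer the robot (world -x) than its origin, its sides about 185 mm to either side (world y). At its right front plugs and leads, up to 70 mm high, reach 115 mm forward; thin leads run on over the desk. Pass in front of it, the gripper's body clear.
- glue_stick: Bystander: standing glue stick, 28 mm across, 94 mm high, loose; origin under its centre.
- mug: Bystander: white mug, 82 mm across, 118 mm with its handle, 93 mm high, loose; origin at its underside.
- highlighter: Bystander: dark highlighter pen, 120 mm long, 16 mm thick, lying loose; origin under its centre.
- pencil: Bystander: pencil, 160 mm long, 10 mm thick, lying loose; origin under its centre.

How it is judged:
On the way:
1. densitometer seated in the recess and pressed lightly on the white tile, shoe pushed in, for half a second (distance between meter_window and white_tile below 0.006 m and value of joint meter_shoe above 0.0045 m and angle between meter's own z axis and vertical below 0.07 rad and contact force between meter and white_base below 22 N), for 0.5 s.
At the end, for the whole second after the job is handed in: The gripper still holds the densitometer, upright within 4 degrees and its long side within 7 degrees of the sheet's long direction, window within 5 mm of the centre of the framed patch, shoe pushed in more than 4.5 of its 6 mm, pressing on the chart with 2.5 to 20 N, at rest (horizontal distance between meter_window and patch below 0.005 m and angle between meter's own z axis and vertical below 0.07 rad and angle between the x axis of meter and the x axis of chart, either way round below 0.12 rad and value of joint meter_shoe above 0.0045 m and contact force between meter and chart between 2.5 and 20 N and contact force between the fingers and meter above 1 N and linear speed of meter below 0.02 m/s); the arm keeps its last pose, push and grip.
It fails at once if densitometer pressed on chart or base with more than 30 N (contact force between meter and chart above 30 N or contact force between meter and white_base above 30 N).
It fails at once if densitometer knocked over (angle between meter's own z axis and vertical above 0.7 rad).
It fails at once if a bystander moved by more than 30 mm (distance of any of glue_stick, mug, highlighter, pencil from where it was at the start of the episode above 0.03 m).
It also fails if it takes over 58 s, if anything falls off the work surface, if the arm or the gripper's body presses on something with over 40 N, if the wrist force passes 120 N, or if a joint passes its speed limit or range.

ROBOT

A 6-joint arm with a two-finger parallel gripper is mounted at the origin on a cart in front of the work surface, level with it; the furniture and walls round the work are solid. World frame = base frame: x ahead of the robot, y to its left, z up, the work surface at z = 0. Lengths are in m, angles in rad, forces in N, time in s.
With the tool pointing down it reaches from about 0.325 to 0.775 m from the base axis. Payload 5.5 kg.
Tool frame: the origin (TCP) lies on the centre line of the jaws, within the pads' length; the fingertips stand 11 mm ahead of it and the grasp point (between the pads) lies 8 mm behind it (env.nose_length is the distance from the TCP to the fingertips, in m); z points along the fingers, y is the line along which they close (so a half turn about z gives the same grasp; the last joint's range is limited). The gripper opens to 85 mm and grips with 20 to 120 N. Pads are 22 mm wide; open, the fingers measure 114 mm over their backs; the gripper's body (76 mm by 85 mm) begins 54 mm behind the grasp point. The pads swing forward as they close: fully open they stand 13 mm farther back than shut.
Start: joints at [-1.188, 0.091, 1.231, -0, 1.82, -0.057], TCP at [0.255, -0.543, 0.242] pointing down, gripper open.
Joint ranges: [-2.87, 2.87], [-0.86, 2.18], [0.17, 2.46], [-1.51, 4.65], [0.06, 2.69], [-2.65, 2.65]. Speed limits (rad/s): [2.57, 2.57, 3.01, 3.14, 3.14, 3.14].

INTERFACE

Orientations are given as a unit quaternion [w, x, y, z].
In Python, from rig import env, optics, job gives the robot as it stands.
- The arm moves only by the tool jog_arm, never from a script. Its argument "plan" is a list of rows, each a list of 7 numbers: the shift along the tool's x, y, z in mm, then the turn, a rotation vector about the tool's x, y, z in rad, then the closure, from 0 (fully open) to 1 (shut). In form: [[tx, ty, tz, wx, wy, wz, fingers], ...]. A call has 1 to 10 rows; each row shifts and turns the commanded pose from where the row before left it, along the tool's axes as they then stand; what a row does not reach is not made up. A row lasts 1/12 s, in which the tool goes at most 41.7 mm and 7.16 degrees, less where a joint would pass 70% of its speed; a pose out of reach is approached as far as the arm can. A call with a gripper value outside its range is refused whole. The fingers move at their own pace and stop on an object; "newtons" is the grip in N (left out, the last holds). Time passes only in rows, so rows that do not move let the fingers close. It gives the time, the measured TCP pose, the force, the opening and the grip force at its end, in the units of the state.
- env.read_state(): the state, without advancing time (a new reading comes with each control period).
- optics.camera(name): name is "scene" or "top" or "wrist"; returns (picture, depth): 400x640x3 uint8, red, green, blue; 400x640 float32, m along the optical axis (not along the pixel's ray), 0 where there is no reading.
- optics.camera_info(name): a dict with "fov_y" (degrees; the focal length in pixels is half the picture's height over the tangent of half this angle, whatever the lens; pixels are square), "cx", "cy" (the principal point, pixels), "R" (3x3) and "t" (3): a world point X has camera coordinates R X + t. Camera axes: x right, y down, z forward; pixel columns grow to the right and rows downward; lengths in m; the calibration is good to about 2 mm. A picture is of the moment at which its call begins: read the wrist's pose just before it. camera_info takes no time and is no camera call; for the wrist camera it gives the pose at the moment of the call.
- job.sign_off(): hands the job in; it is judged then, once.
Trained networks look in the newest picture that a camera, given by its name, has taken for a name from the list of things; names that differ only in an ending like _2 or _b are one class to them, and where a whole thing is asked for, a point or a joint stands for the part that bears it (a point fixed in the world has none). Each returns a list of dicts, best first, with "score" (0 to 1); they miss things now and then, are a little off and sometimes report something else, mostly with a low value. They report only what shows in the picture. A call takes as long as a camera call.
- optics.find_in(query, camera): "centre" ([x, y, z] in m, in the coordinates of the camera as it stood for that picture, good to about 4 mm: the middle of the surface that is visible of it).
The state is a dict: "time_s": time; "q": joint angles; "qvel": joint speeds; "joint_efforts": joint torques, N m; "position": TCP position; "tcp_rot": TCP orientation; "wrist_force": force on the tool from outside, world axes, zero at the start; "wrist_torque": the same for the moment, N m; "opening": finger opening in m; "gripper_force": force on a finger pad.
Only numpy, scipy, OpenCV 4.12 (cv2) and the standard library are available. Lean on these libraries where they do the work, as an engineer would, in place of code of your own. Each camera call takes 0.05 s, during which the arm holds its last target. There are 200 camera calls.

## Working session

There is one attempt and no reset: what is moved stays moved. The work goes in short steps, Python scripts to look and compute and a tool call to move; the robot and the scene stay as the last step left them, time stands still between calls to the robot, and variables do not carry over. Pictures are saved under pics/ and viewed, at most 10 in all, crops included, and the job is handed in when it is done.

Besides the shell and the picture viewer there is one more tool, called after "Emit:" by a JSON object that holds its "op" and its "data", one argument or row to a line. jog_arm: Moves the arm, as the interface text tells. Its arguments: {"type":"object","properties":{"plan":{"type":"array","items":{"type":"array","items":{"type":"number"}}},"newtons":{"type":"number"}},"required":["plan"]}

```bash
mkdir -p pics; ls; python3 - <<'E'
from rig import env, optics, job
import cv2,numpy as np
for c in ["top","scene"]:
    im,d=optics.camera(c); cv2.imwrite(f"pics/{c}0.png",im[:,:,::-1]); np.savez(f"pics/{c}0.npz",im=im,d=d)
    i=optics.camera_info(c); R=np.array(i["R"]);t=np.array(i["t"]); print(c,i)
    for n in ["meter","white_base","chart","printer","glue_stick","mug","highlighter","pencil"]:
        for r in optics.find_in(n,c)[:2]:
            print(n,round(r["score"],2),np.round(R.T@(np.array(r["centre"])-t),3))
s=env.read_state();print(s)
E
```

```text
pics
top {'fov_y': 51.8557255565667, 'cx': 321.0315155012227, 'cy': 197.08681854281647, 'R': array([[-0.02639323, -0.99959823, -0.01033281],
       [-0.9973193 ,  0.02703592, -0.06799469],
       [ 0.06824673,  0.00851051, -0.99763217]]), 't': array([-0.14771336,  0.57332973,  1.20015057])}
meter 0.87 [0.442 0.033 0.093]
white_base 0.79 [0.455 0.198 0.018]
mug 0.72 [ 0.639 -0.145  0.011]
highlighter 0.75 [ 0.496 -0.551  0.011]
pencil 0.67 [0.554 0.05  0.008]
pencil 0.31 [0.44  0.033 0.088]
scene {'fov_y': 44.30378223982215, 'cx': 323.63343318876224, 'cy': 198.22787878919516, 'R': array([[ 0.77395815, -0.63307523, -0.01430133],
       [-0.26668169, -0.30537801, -0.91412534],
       [ 0.5743428 ,  0.71130867, -0.40517938]]), 't': array([-0.53500074,  0.17280731,  1.36636936])}
meter 0.68 [0.439 0.022 0.053]
white_base 0.59 [0.455 0.185 0.012]
chart 0.6 [ 0.561 -0.39   0.007]
chart 0.51 [0.452 0.187 0.009]
glue_stick 0.67 [0.349 0.108 0.055]
glue_stick 0.65 [ 0.563 -0.386  0.006]
mug 0.31 [0.435 0.024 0.009]
highlighter 0.67 [0.437 0.026 0.008]
highlighter 0.64 [ 0.488 -0.562  0.013]
pencil 0.52 [0.556 0.054 0.006]
{'time_s': 0.9, 'q': array([-1.18770435e+00,  9.10838708e-02,  1.23068188e+00, -4.47005662e-06,
        1.81976994e+00, -5.67045432e-02]), 'qvel': array([-2.37703129e-03, -1.90887246e-03,  7.46377943e-05, -1.37381408e-03,
       -1.48337676e-03,  7.41222774e-05]), 'joint_efforts': array([ 5.52531510e-04, -4.58477032e+01, -4.18095446e+01, -2.58804548e-04,
        6.87787106e-04, -8.36243288e-06]), 'position': array([ 0.2554581 , -0.54293098,  0.24229512]), 'tcp_rot': array([2.84545164e-05, 9.75919767e-01, 2.18129795e-01, 2.49000030e-06]), 'wrist_force': array([-0.84913893, -0.1475293 ,  0.33933668]), 'wrist_torque': array([ 0.02634898, -0.05127336, -0.00620063]), 'gripper_force': 0.0, 'opening': 0.0854199441256036}
```

View pics/top0.png

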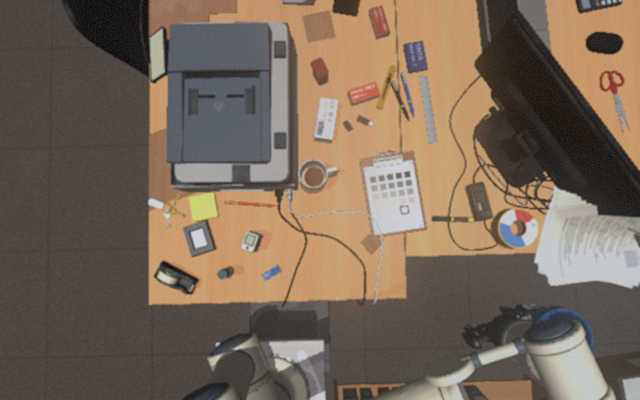

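View pics/scene0.png

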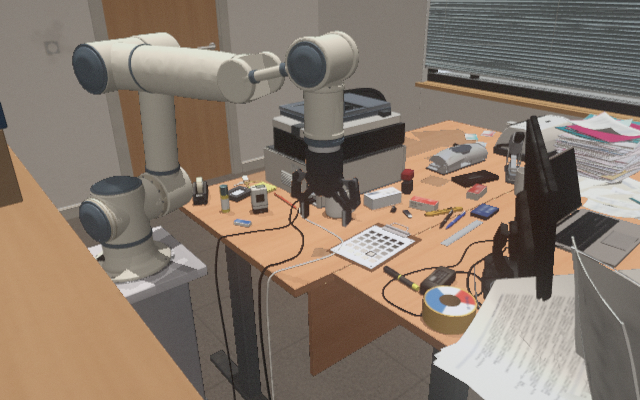

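The top view shows the meter at about (252,241), the base at (200,238), the glue stick at (226,272) and the framed patch at (404,210). The mug is at (315,174) and the highlighter at (450,219).

```bash
cat > h.py <<'E'
from rig import env, optics, job
import cv2,numpy as np
from scipy.spatial.transform import Rotation as Ro
def ray(i,u,v,z):
    f=200/np.tan(np.radians(i["fov_y"]/2)); R=np.array(i["R"]);t=np.array(i["t"])
    d=R.T@np.array([(u-i["cx"])/f,(v-i["cy"])/f,1]); c=-R.T@t
    return c+d*(z-c[2])/d[2]
def proj(i,X):
    f=200/np.tan(np.radians(i["fov_y"]/2)); c=np.array(i["R"])@np.array(X)+i["t"]
    return np.array([i["cx"]+f*c[0]/c[2],i["cy"]+f*c[1]/c[2]])
def rot(s): return Ro.from_quat(np.roll(s["tcp_rot"],-1))
def go(X,yaw=None,p=None,q=None):
    """tool-frame shift (mm) and turn rotvec to reach world X, tool down with tool x at yaw"""
    s=env.read_state(); r=rot(s)
    sh=r.inv().apply(np.array(X)-s["position"])*1000
    T=r if yaw is None else Ro.from_matrix(np.array([[np.cos(yaw),np.sin(yaw),0],[np.sin(yaw),-np.cos(yaw),0],[0,0,-1]]))
    print("at",np.round(s["position"],4),"yaw",np.round(np.arctan2(*r.as_matrix()[1::-1,0]),4),"shift",np.round(sh,1),"turn",np.round((r.inv()*T).as_rotvec(),4),"t",s["time_s"],"F",np.round(s["wrist_force"],2),"q6",s["q"][5])
E
python3 - <<'E'
from h import *
i=optics.camera_info("top")
for n,u,v,z in [("patch",404,210,.005),("meter",252,241,.09),("base",200,238,.018),("glue",226,270,.09),("mug",315,174,.09),("hl",450,219,.01),("printerL",172,187,.0),("printerR",292,187,.0)]: print(n,ray(i,u,v,z))
w=optics.camera_info("wrist"); print(w); s=env.read_state()
print("cam in tool",rot(s).inv().apply(-w["R"].T@w["t"]-s["position"]), rot(s).inv().apply(w["R"]))
go([.45,-.38,.30],0)
E
```

```text
patch [ 0.524798   -0.40934905  0.005     ]
meter [0.44743291 0.03105523 0.09      ]
base [0.45782586 0.19760002 0.018     ]
glue [0.36958582 0.10418039 0.09      ]
mug [ 0.62954016 -0.14842713  0.09      ]
hl [ 0.49433613 -0.54333622  0.01      ]
printerL [0.61324789 0.28705042 0.        ]
printerR [ 0.60331046 -0.07611022  0.        ]
{'fov_y': 60.688459042316836, 'cx': 318.7849710049716, 'cy': 197.2262523392001, 'R': array([[ 4.25595336e-01, -9.04913527e-01, -3.44724624e-04],
       [-8.54503444e-01, -4.02011979e-01,  3.28953238e-01],
       [-2.97812819e-01, -1.39706395e-01, -9.44346149e-01]]), 't': array([-0.59964227, -0.04296946,  0.38157464])}
cam in tool [ 0.08484262 -0.00023369 -0.13197231] [[-1.75709106e-04  9.99999904e-01  4.01350883e-04]
 [-9.44348695e-01 -3.39078580e-05 -3.28946108e-01]
 [-3.28946062e-01 -4.36814009e-04  9.44348610e-01]]
at [ 0.2555 -0.5429  0.2423] yaw 0.4398 shift [245.4 -64.6 -57.7] turn [ 1.000e-04 -0.000e+00  4.398e-01] t 0.9 F [-0.85 -0.15  0.34] q6 -0.056704543187106896
```

Emit:
{"op": "jog_arm", "data": {
  "plan": [
    [37.5,-2,-2,0,0,0,0],
    [37.5,-2,-2,0,0,0,0],
    [37.5,-2,-2,0,0,0,0],
    [37.5,-2,-2,0,0,0,0],
    [37.5,-2,-2,0,0,0.11,0],
    [37.5,-2,-2,0,0,0.11,0],
    [37.5,-2,-2,0,0,0.11,0],
    [37.5,-2,-2,0,0,0.11,0],
    [0,0,0,0,0,0,0],
    [0,0,0,0,0,0,0]
  ]
}}

```text
time_s: 1.73
position: [0.5307, -0.4227, 0.2564]
tcp_rot: [-0.001, 1.0, 0.002, -0.001]
wrist_force: [-0.6, 0.1, 0.4]
opening: 0.0854
gripper_force: 0.0
```

```bash
cat > look.py <<'E'
from h import *; import sys,pickle
def look(n):
    w=optics.camera_info("wrist"); im,d=optics.camera("wrist"); cv2.imwrite(f"pics/{n}.png",im[:,:,::-1]); pickle.dump((w,im,d),open(f"pics/{n}.pkl","wb")); return w,im,d
E
python3 - <<'E'
from look import *
w,im,d=look("w1"); go([.5,0,.26],0)
for n in ["patch","chart","highlighter"]:
    for r in optics.find_in(n,"wrist")[:2]: print(n,r["score"],w["R"].T@(np.array(r["centre"])-w["t"]))
E
```

```text
at [ 0.5293 -0.4235  0.2573] yaw 0.0021 shift [ -28.5 -423.5   -2.4] turn [-0.0007  0.0015  0.0021] t 1.7833 F [ 0.03 -1.36  0.23] q6 0.8438784922081313
patch 0.85 [ 0.58792148 -0.37821115  0.00433475]
chart 0.27 [ 0.49163659 -0.54613164  0.01686706]
highlighter 0.76 [ 0.49134061 -0.54903802  0.01961758]
```

View pics/w1.png

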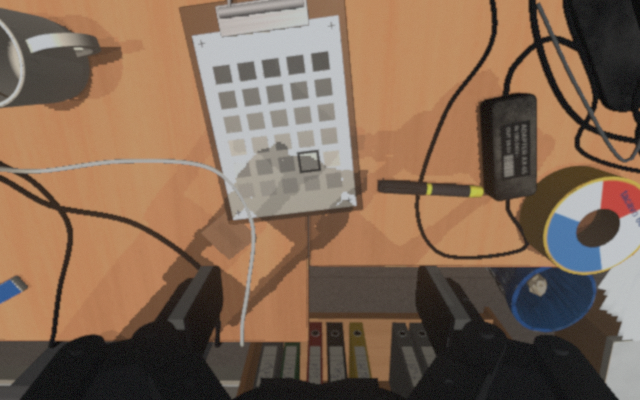

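The framed patch is at (309,161) and the board's right edge runs from (344,0) to (361,208). The lead stays clear of the patch.

```bash
python3 - <<'E'
from look import *
w,im,d=pickle.load(open("pics/w1.pkl","rb"))
g=cv2.cvtColor(im,cv2.COLOR_RGB2GRAY)
c=g[140:182,288:332]; m=(c<75).astype(np.uint8)
cs,_=cv2.findContours(m,cv2.RETR_EXTERNAL,cv2.CHAIN_APPROX_NONE); k=max(cs,key=cv2.contourArea)
P=np.array([ray(w,u+288,v+140,.005)[:2] for u,v in k[:,0]]).astype(np.float32)
r=cv2.minAreaRect(P*1000); print("frame",r, cv2.contourArea(k))
for a,b in [((180,8),(230,220)),((344,0),(361,208)),((232,220),(362,208))]:
    A,B=ray(w,*a,.005),ray(w,*b,.005); print(A,B,np.arctan2(*(A-B)[1::-1]))
# sheet contour fit
h=((g>100)&(im.max(2).astype(int)-im.min(2)<40)).astype(np.uint8)
Q=[]
hsv=cv2.cvtColor(im,cv2.COLOR_RGB2HSV); 
for n,(u,v) in {"a":(222,74),"b":(320,61),"e":(312,138)}.items(): print(n,ray(w,u,v,.005))
print(w["R"].T@-w["t"], proj(w,[.53,-.42,.25]))
E
```

```text
frame ((519.4303588867188, -401.1490478515625), (17.75347328186035, 6.373983860015869), 30.508764266967773) 1.5
[ 0.68045709 -0.28332424  0.005     ] [ 0.45149502 -0.31412783  0.005     ] 0.13373276642296697
[ 0.68791572 -0.4464241   0.005     ] [ 0.46775938 -0.47289804  0.005     ] 0.11967600647340294
[ 0.45150454 -0.31656428  0.005     ] [ 0.46776397 -0.47409912  0.005     ] 1.6736438063803591
a [ 0.61873906 -0.31955928  0.005     ]
b [ 0.63180389 -0.42294535  0.005     ]
e [ 0.55157485 -0.41432232  0.005     ]
[ 0.61568315 -0.42248881  0.38814291] [313.45417427 272.82196439]
```

```bash
cat > fit.py <<'E'
from look import *
from scipy.optimize import minimize
def fitchart(n,x0=(.578,-.37,.122)):
    w,im,d=pickle.load(open(f"pics/{n}.pkl","rb")); g=cv2.GaussianBlur(cv2.cvtColor(im,cv2.COLOR_RGB2GRAY),(0,0),.8).astype(np.float32)
    e=np.linspace(-1,1,9); sq=np.array([(a,b) for a in e for b in e if max(abs(a),abs(b))==1])
    f=200/np.tan(np.radians(w["fov_y"]/2))
    def samp(L,p):
        c,s=np.cos(p[2]),np.sin(p[2]); X=np.c_[p[0]+c*L[:,0]-s*L[:,1],p[1]+s*L[:,0]+c*L[:,1],np.full(len(L),.005)]@w["R"].T+w["t"]
        return cv2.remap(g,(w["cx"]+f*X[:,0]/X[:,2]).astype(np.float32)[None],(w["cy"]+f*X[:,1]/X[:,2]).astype(np.float32)[None],cv2.INTER_LINEAR)[0]
    cen=np.array([(-78+26*i,-52+26*j) for i in range(6) for j in range(5)])/1000
    fr=np.array([-.052,-.026]); oth=[k for k in cen if np.hypot(*(k-fr))>.01]
    A=np.concatenate([k+sq*.0075 for k in oth]);B=np.concatenate([k+sq*.0125 for k in oth])
    def cost(p): return -(samp(B,p)-samp(A,p)).mean()
    def cost2(p): return samp(fr+sq*.0112,p).mean()-.5*samp(fr+sq*.0145,p).mean()-.5*samp(fr+sq*.0075,p).mean()
    for fn in (lambda p:cost(p),lambda p:cost(p)+cost2(p)*.5):
        b=min((minimize(fn,np.array(x0)+[dx,dy,dt],method="Nelder-Mead",options=dict(initial_simplex=np.array(x0)+[dx,dy,dt]+np.array([[0,0,0],[.004,0,0],[0,.004,0],[0,0,.02]]))) for dx in(-.006,0,.006) for dy in(-.006,0,.006) for dt in(-.02,.02)),key=lambda r:r.fun)
        p=b.x;c,s=np.cos(p[2]),np.sin(p[2]); P=p[:2]+np.array([[c,-s],[s,c]])@fr
        print("chart",p.round(4),b.fun,"patch",P.round(4),"px",proj(w,[*P,.005]))
    return p,P
E
python3 -c "
from fit import *
w,im,d=pickle.load(open('pics/w1.pkl','rb'));print(ray(w,309,161,.005))
fitchart('w1')"
```

```text
[ 0.52523408 -0.410792    0.005     ]
chart [ 0.5735 -0.378   0.1273] -41.70132064819336 patch [ 0.5252 -0.4104] px [308.64806915 161.00285493]
chart [ 0.5735 -0.378   0.1271] -65.91207885742188 patch [ 0.5252 -0.4104] px [308.66745564 160.99320856]
```

Emit:
{"op": "jog_arm", "data": {
  "plan": [
    [-10,-40,-1,0,0,0,0],
    [-10,-40,0,0,0,0,0],
    [-10,-40,0,0,0,0,0],
    [0,-40,0,0,0,0,0],
    [0,-40,0,0,0,0,0],
    [0,-40,0,0,0,0,0],
    [0,-40,0,0,0,0,0],
    [0,-40,0,0,0,0,0],
    [0,-40,0,0,0,0,0],
    [0,-40,0,0,0,0,0]
  ]
}}

```text
time_s: 2.77
position: [0.4978, -0.023, 0.2603]
tcp_rot: [0.0, 1.0, -0.001, 0.001]
wrist_force: [1.1, -0.6, -0.4]
opening: 0.0851
gripper_force: 0.0
```

Emit:
{"op": "jog_arm", "data": {
  "plan": [
    [-10,-35,0,0,0,0,0],
    [-10,-35,0,0,0,0,0],
    [0,-35,0,0,0,0,0],
    [0,0,0,0,0,0,0],
    [0,0,0,0,0,0,0]
  ]
}}

```text
time_s: 3.18
position: [0.4783, 0.0818, 0.26]
tcp_rot: [0.0, 1.0, 0.001, 0.001]
wrist_force: [0.3, -0.2, -0.6]
opening: 0.0856
gripper_force: 0.0
```

```bash
python3 - <<'E'
from look import *
w,im,d=look("w2"); go([.44,0.03,.26],0)
for n in ["meter","white_base","glue_stick"]:
    for r in optics.find_in(n,"wrist")[:2]: print(n,r["score"],w["R"].T@(np.array(r["centre"])-w["t"]))
E
```

```text
at [0.4786 0.0807 0.2599] yaw 0.0003 shift [-38.6  50.7  -0.1] turn [ 0.0004 -0.0015  0.0003] t 3.2333 F [-0.04 -0.86  0.26] q6 1.667681822665538
meter 0.97 [0.45537869 0.04171362 0.0868811 ]
meter 0.57 [0.46555228 0.04665187 0.00905969]
white_base 0.91 [0.46357505 0.20264663 0.01591366]
glue_stick 0.68 [0.36857924 0.11623905 0.07659682]
```

View pics/w2.png

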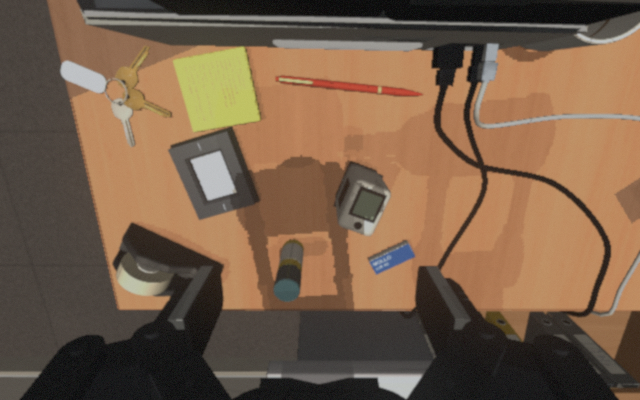

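The meter's top is centred at about (364,205), the base's tile at about (213,175), and the glue stick stands at (289,270).

```bash
python3 - <<'E'
from look import *
w,im,d=pickle.load(open("pics/w2.pkl","rb"))
f=200/np.tan(np.radians(w["fov_y"]/2)); v,u=np.mgrid[:400,:640]
X=np.stack([(u-w["cx"])/f*d,(v-w["cy"])/f*d,d],-1); X=(X-w["t"])@w["R"]
def rect(m,n,z=None):
    m=cv2.morphologyEx(m.astype(np.uint8),cv2.MORPH_OPEN,np.ones((3,3)))
    nn,l,st,_=cv2.connectedComponentsWithStats(m); k=1+st[1:,4].argmax(); cs,_=cv2.findContours((l==k).astype(np.uint8),cv2.RETR_EXTERNAL,cv2.CHAIN_APPROX_NONE)
    zz=np.median(X[l==k][:,2]) if z is None else z
    P=np.array([ray(w,a,b,zz)[:2] for a,b in max(cs,key=len)[:,0]],np.float32)*1000
    print(n,st[k],zz,cv2.minAreaRect(P), "cen",X[l==k].mean(0))
box=lambda a,b,c,e:(u>=a)&(u<b)&(v>=c)&(v<e)
z=X[...,2]
rect(box(320,410,150,250)&(z>.080)&(z<.1),"meter")
rect(box(150,275,115,230)&(z>.0145)&(z<.03),"base")
rect(box(180,245,140,210)&(im.min(2)>150),"tile",.010)
print(np.percentile(z[box(205,220,170,180)],[5,50,95]), np.median(z[box(270,300,180,200)]))
big=lambda a,b,c,e:cv2.resize(im[c:e,a:b,::-1],None,fx=5,fy=5,interpolation=cv2.INTER_CUBIC)
cv2.imwrite("pics/c2.png",cv2.hconcat([cv2.resize(big(160,270,118,228),(400,400)),cv2.resize(big(320,410,155,245),(400,400))]))
E
```

```text
meter [ 338  179   53   57 2014] 0.09047176947711205 ((448.21356201171875, 40.16529846191406), (38.13043212890625, 52.11957931518555), 69.21472930908203) cen [0.44854026 0.03998208 0.08984037]
base [ 168  132   87   88 3262] 0.0183804058373545 ((457.03924560546875, 202.9456787109375), (88.24739837646484, 71.58767700195312), 16.66461944580078) cen [0.45876983 0.20356149 0.0182671 ]
tile [ 192  152   42   48 1302] 0.01 ((456.3525085449219, 204.10879516601562), (51.11967849731445, 35.69248580932617), 16.68012046813965) cen [0.45770489 0.20338845 0.01288953]
[0.00966973 0.01089972 0.01210365] 0.0005397887682503038
```

View pics/c2.png

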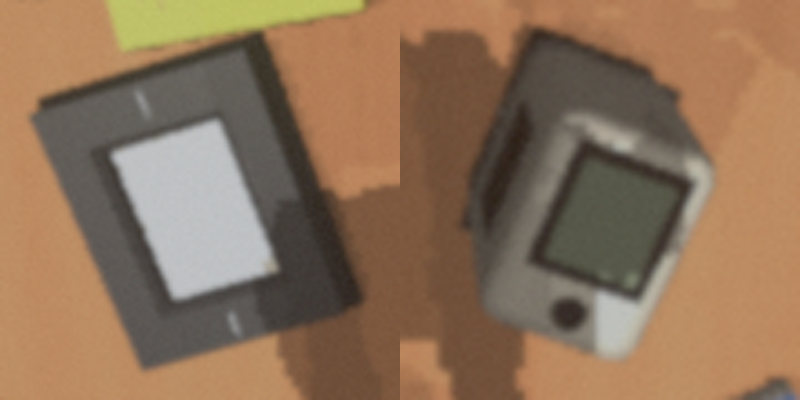

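Emit:
{"op": "jog_arm", "data": {
  "plan": [
    [-15,20,30,0,0,0,0],
    [-15,20,30,0,0,0,0],
    [0,0,0,0,0,0.121,0],
    [0,0,0,0,0,0.121,0],
    [0,0,0,0,0,0.121,0],
    [0,0,0,0,0,0,0],
    [0,0,0,0,0,0,0]
  ]
}}

```text
time_s: 3.97
position: [0.4491, 0.0402, 0.1994]
tcp_rot: [0.0, 0.984, -0.18, 0.0]
wrist_force: [0.5, 1.1, -0.7]
opening: 0.0852
gripper_force: 0.0
```

```bash
cat > rc.py <<'E'
from look import *
def rects(n):
    w,im,d=look(n)
    f=200/np.tan(np.radians(w["fov_y"]/2)); v,u=np.mgrid[:400,:640]
    X=np.stack([(u-w["cx"])/f*d,(v-w["cy"])/f*d,d],-1); X=(X-w["t"])@w["R"]; z=X[...,2]
    near=lambda c,r:np.hypot(X[...,0]-c[0],X[...,1]-c[1])<r
    for nm,m,zz in [("meter",near((.448,.04),.045)&(z>.084)&(z<.1),.09),("base",near((.457,.2035),.07)&(z>.0145)&(z<.03),.018),("tile",near((.457,.2035),.035)&(im.min(2)>140),.010)]:
        m=cv2.morphologyEx(m.astype(np.uint8),cv2.MORPH_OPEN,np.ones((3,3)))
        cs,_=cv2.findContours(m,cv2.RETR_EXTERNAL,cv2.CHAIN_APPROX_NONE)
        if not cs: continue
        P=np.array([ray(w,a,b,zz)[:2] for a,b in max(cs,key=len)[:,0]],np.float32)*1000
        print(nm,np.round(np.hstack(cv2.minAreaRect(P)),2))
E
python3 -c "
from rc import *
rects('w3'); go([.4482,.0402,.05],-.363)"
```

```text
meter [447.15  38.49  37.05  50.1   69.28]
base [457.23 202.66  88.09  72.87  16.66]
tile [456.54 205.09  51.77  35.28  16.66]
at [0.4491 0.0404 0.1995] yaw -0.3609 shift [ -0.9   0.5 149.5] turn [-0.     -0.0003  0.0021] t 4.0167 F [-0.15 -0.21 -0.45] q6 1.946041186022763
```

Emit:
{"op": "jog_arm", "data": {
  "plan": [
    [-1,0.8,30,0,0,0,0],
    [0,0,35,0,0,0,0],
    [0,0,35,0,0,0,0],
    [0,0,30,0,0,0,0],
    [0,0,19.5,0,0,0,0],
    [0,0,0,0,0,0,0],
    [0,0,0,0,0,0,0.4],
    [0,0,0,0,0,0,0.8],
    [0,0,0,0,0,0,1],
    [0,0,0,0,0,0,1]
  ],
  "newtons": 50
}}

```text
time_s: 4.85
position: [0.4491, 0.0407, 0.052]
tcp_rot: [-0.0, 0.984, -0.18, 0.002]
wrist_force: [0.2, -0.2, 2.7]
opening: 0.039
gripper_force: 3.9
```

Emit:
{"op": "jog_arm", "data": {
  "plan": [
    [0,0,0,0,0,0,1],
    [0,0,0,0,0,0,1],
    [0,0,0,0,0,0,1],
    [0,0,0,0,0,0,1]
  ]
}}

```text
time_s: 5.18
position: [0.4483, 0.0409, 0.0504]
tcp_rot: [-0.0, 0.984, -0.181, 0.001]
wrist_force: [1.2, 0.2, 2.2]
opening: 0.0373
gripper_force: 56.2
```

Emit:
{"op": "jog_arm", "data": {
  "plan": [
    [0,0,-20,0,0,0,1],
    [0,0,-30,0,0,0,1],
    [0,0,-30,0,0,0,1],
    [0,0,-30,0,0,0,1],
    [0,0,0,0,0,0,1],
    [0,0,0,0,0,0,1]
  ]
}}

```text
time_s: 5.68
position: [0.4484, 0.0409, 0.1614]
tcp_rot: [-0.0, 0.984, -0.181, 0.001]
wrist_force: [-0.6, 0.1, -2.9]
opening: 0.0375
gripper_force: 56.0
```

```bash
cat > held.py <<'E'
from look import *
def held(n):
    s=env.read_state(); w,im,d=look(n); r=rot(s); p=s["position"]
    f=200/np.tan(np.radians(w["fov_y"]/2)); v,u=np.mgrid[:400,:640]
    X=np.stack([(u-w["cx"])/f*d,(v-w["cy"])/f*d,d],-1); X=(X-w["t"])@w["R"]
    T=(X-p)@r.as_matrix()  # tool coords
    m=(d>0)&(abs(T[...,0])<.045)&(abs(T[...,1])<.018)&(T[...,2]<-.030)&(T[...,2]>-.052)
    m=cv2.morphologyEx(m.astype(np.uint8),cv2.MORPH_OPEN,np.ones((3,3)))>0
    P=T[m]; print("n",len(P),"tool x range",np.percentile(P[:,0],[.5,50,99.5]).round(4),"y",np.percentile(P[:,1],[1,99]).round(4),"z",np.median(P[:,2]))
    A=np.c_[P[:,:2],np.ones(len(P))]; print("top plane slope",np.linalg.lstsq(A,P[:,2],rcond=None)[0].round(4))
E
python3 -c "
from held import *
held('w4')
go([.457,.2038,.15],.291)"
```

```text
n 11259 tool x range [-0.0165  0.0082  0.0237] y [-0.0174  0.0173] z -0.03893997515704472
top plane slope [ 0.0844  0.0026 -0.0388]
at [0.4476 0.0409 0.1594] yaw -0.3631 shift [ -49.1 -155.6    9.4] turn [-1.000e-04  5.000e-04 -6.541e-01] t 5.7333 F [-0.22  0.22 -2.2 ] q6 1.9492489977668916
```

View pics/w4.png

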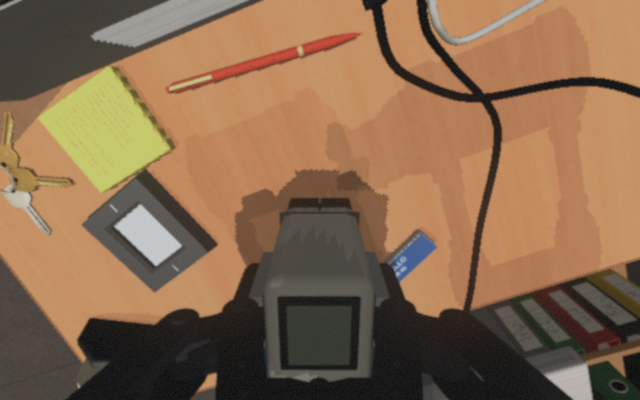

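The held meter shows its top face at rows 290–378 and its front face above that. I'll measure the front face by depth to get the x offset and pitch in the hand.

```bash
cat >> held.py <<'E'
    m=(d>0)&(abs(T[...,0]-.026)<.012)&(abs(T[...,1])<.013)&(T[...,2]<.025)&(T[...,2]>-.030)
    P=T[m]; 
    for _ in range(3):
        A=np.c_[P[:,1:],np.ones(len(P))]; c=np.linalg.lstsq(A,P[:,0],rcond=None)[0]; e=P[:,0]-A@c; P=P[abs(e)<.003]
    print("front x = ",c.round(4),"n",len(P),"std",e.std().round(4),"-> centre x at z=0:",(c[2]-.026).round(4))
    m=(d>0)&(abs(T[...,0])<.020)&(abs(T[...,1])<.016)&(abs(T[...,2]+.039)<.004); P=T[m]
    A=np.c_[P[:,:2],np.ones(len(P))]; print("top",np.linalg.lstsq(A,P[:,2],rcond=None)[0].round(4),len(P),P[:,1].mean())
E
sed -i 's/s=env.read_state(); w,im,d=look(n)/s=env.read_state(); w,im,d=look(n) if not old else pickle.load(open(f"pics\/{n}.pkl","rb"))/; s/def held(n)/def held(n,old=0)/' held.py
python3 -c "
from held import *
held('w4',1)"
```

```text
n 11569 tool x range [-0.0158  0.0095  0.0245] y [-0.0174  0.0173] z -0.04086082047616912
top plane slope [ 0.103   0.0082 -0.0408]
front x =  [-0.0011  0.0007  0.024 ] n 3584 std 0.0003 -> centre x at z=0: -0.002
top [-0.0015  0.008  -0.0412] 8156 -2.812879014260787e-05
```

Emit:
{"op": "jog_arm", "data": {
  "plan": [
    [0,0,0,0,0,-0.109,1],
    [0,0,0,0,0,-0.109,1],
    [0,0,0,0,0,-0.109,1],
    [0,0,0,0,0,-0.109,1],
    [0,0,0,0,0,-0.109,1],
    [0,0,0,0,0,-0.109,1],
    [15,-35,0,0,0,0,1],
    [15,-35,0,0,0,0,1],
    [0,0,0,0,0,0,1],
    [0,0,0,0,0,0,1]
  ]
}}

```text
time_s: 6.57
position: [0.4552, 0.1179, 0.1571]
tcp_rot: [0.0, 0.989, 0.147, -0.002]
wrist_force: [0.4, 0.3, -2.0]
opening: 0.0374
gripper_force: 56.1
```

```bash
python3 -c "
from held import *
from rc import rects
for k in range(3): go([.457,.2038,.15],.291); rects('w5_%d'%k); held('w5_%d'%k,1)"
```

```text
at [0.4552 0.1179 0.1571] yaw 0.2942 shift [ 26.6 -81.7   7. ] turn [-0.0006  0.0048  0.0032] t 6.5667 F [ 0.43  0.28 -2.05] q6 1.457570393813508
base [457.07 203.24  87.99  70.91  16.63]
tile [456.94 203.85  50.34  37.26  16.64]
n 11094 tool x range [-0.0163  0.0085  0.024 ] y [-0.0176  0.017 ] z -0.03863381753901271
top plane slope [ 0.0785  0.0152 -0.0385]
front x =  [-0.0017 -0.0039  0.0235] n 3751 std 0.0003 -> centre x at z=0: -0.0025
top [ 0.004   0.026  -0.0388] 8265 -0.0001401192387170042
at [0.4554 0.1168 0.1574] yaw 0.2927 shift [ 26.7 -82.8   7.3] turn [-0.0001  0.0044  0.0017] t 6.6167 F [-0.9  -0.53 -1.89] q6 1.4571519514076983
base [456.81 203.21  87.31  70.85  16.76]
tile [456.93 203.87  50.29  37.3   16.71]
n 11179 tool x range [-0.0165  0.0084  0.0238] y [-0.0175  0.0173] z -0.0385186614322493
top plane slope [ 0.0794  0.0128 -0.0384]
front x =  [-0.0005 -0.0033  0.0234] n 3782 std 0.0003 -> centre x at z=0: -0.0026
top [ 0.0068  0.0179 -0.0387] 8338 -0.00010169936556677554
at [0.4556 0.1162 0.1579] yaw 0.2913 shift [ 26.5 -83.5   7.8] turn [0.0001 0.0036 0.0003] t 6.6667 F [-0.17  0.2  -0.9 ] q6 1.4571155004771739
base [456.96 203.26  87.44  70.83  16.68]
tile [456.67 203.78  51.22  37.19  16.68]
n 11219 tool x range [-0.0167  0.0082  0.0237] y [-0.0175  0.0174] z -0.03845761759683827
top plane slope [ 0.0806  0.0095 -0.0383]
front x =  [-0.0008 -0.0037  0.0233] n 3757 std 0.0003 -> centre x at z=0: -0.0027
top [ 0.0066  0.0141 -0.0387] 8375 -7.525263094053035e-05
```

Emit:
{"op": "jog_arm", "data": {
  "plan": [
    [10,-28,0,0,0,0,1],
    [10,-28,0,0,0,0,1],
    [9,-27.5,0,0,0,0,1],
    [0,0,30,0,0,0,1],
    [0,0,30,0,0,0,1],
    [0,0,13,0,0,0,1],
    [0,0,0,0,0,0,1],
    [0,0,0,0,0,0,1],
    [0,0,0,0,0,0,1],
    [0,0,0,0,0,0,1]
  ]
}}

```text
time_s: 7.55
position: [0.4615, 0.2047, 0.0892]
tcp_rot: [-0.0, 0.99, 0.144, 0.002]
wrist_force: [0.4, 0.5, -1.3]
opening: 0.0377
gripper_force: 56.0
```

```bash
python3 -c "
from held import *
for k in range(3): go([.4593,.2042,.061],.291); held('w6_%d'%k)"
```

```text
at [0.4615 0.2047 0.0892] yaw 0.2899 shift [-2.4 -0.1 28.1] turn [-0.0002 -0.0037 -0.0011] t 7.55 F [ 0.37  0.5  -1.3 ] q6 1.6310666878121605
n 11283 tool x range [-0.0164  0.0085  0.0238] y [-0.0174  0.0172] z -0.038887970525019674
top plane slope [ 0.0856  0.0061 -0.0388]
front x =  [-0.0004 -0.0034  0.0234] n 3739 std 0.0003 -> centre x at z=0: -0.0026
top [ 0.0055  0.0065 -0.0392] 8330 -7.721632466857713e-06
at [0.4614 0.2048 0.089 ] yaw 0.2901 shift [-2.3 -0.  28. ] turn [-0.0002 -0.0036 -0.0009] t 7.6 F [-0.02 -0.18 -1.9 ] q6 1.6311030600015353
n 11264 tool x range [-0.0164  0.0084  0.0238] y [-0.0174  0.0173] z -0.038925116340376056
top plane slope [ 0.0855  0.004  -0.0388]
front x =  [-0.0001 -0.0031  0.0234] n 3744 std 0.0003 -> centre x at z=0: -0.0026
top [ 0.0048  0.0041 -0.0392] 8319 -5.053329100072852e-05
at [0.4613 0.2048 0.0887] yaw 0.2902 shift [-2.1  0.1 27.7] turn [-0.0002 -0.0031 -0.0008] t 7.65 F [ 0.44  0.21 -1.81] q6 1.6311246470452678
n 11264 tool x range [-0.0165  0.0084  0.0239] y [-0.0174  0.0173] z -0.038915536286720856
top plane slope [ 0.0845  0.0065 -0.0388]
front x =  [-0.0012 -0.0034  0.0234] n 3752 std 0.0003 -> centre x at z=0: -0.0026
top [ 0.0055  0.0063 -0.0392] 8339 -2.597841790766341e-05
```

View pics/w6_2.png

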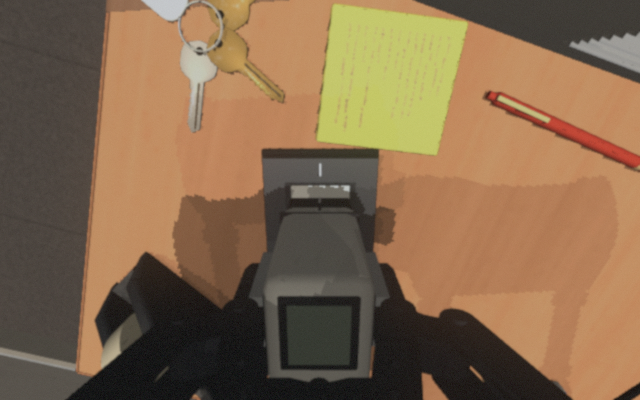

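The meter is centred laterally over the base: the tick mark and the block's axis are both at column 320. I'll correct x by −2 mm and go down gently.

Emit:
{"op": "jog_arm", "data": {
  "plan": [
    [-2,0,10,0,0,0,1],
    [0,0,5,0,0,0,1],
    [0,0,3,0,0,0,1],
    [0,0,2,0,0,0,1],
    [0,0,2,0,0,0,1],
    [0,0,1,0,0,0,1],
    [0,0,0,0,0,0,1],
    [0,0,0,0,0,0,1],
    [0,0,0,0,0,0,1]
  ]
}}

```text
time_s: 8.45
position: [0.4585, 0.2043, 0.064]
tcp_rot: [-0.0, 0.989, 0.145, 0.0]
wrist_force: [0.5, -0.0, -2.0]
opening: 0.0374
gripper_force: 56.0
```

```bash
python3 -c "
from held import *
go([.4593,.2042,.061],.291); held('w7')"
```

```text
at [0.4585 0.2043 0.064 ] yaw 0.2908 shift [0.7 0.3 3. ] turn [-0.     -0.0004 -0.0002] t 8.45 F [ 0.54 -0.03 -1.98] q6 1.6313699112801348
n 11272 tool x range [-0.0164  0.0085  0.0238] y [-0.0174  0.0172] z -0.038927539282621715
top plane slope [ 0.0853  0.004  -0.0388]
front x =  [-0.001  -0.0033  0.0234] n 3735 std 0.0003 -> centre x at z=0: -0.0026
top [ 0.0047  0.0051 -0.0392] 8341 -2.7125464446083096e-05
```

Emit:
{"op": "jog_arm", "data": {
  "plan": [
    [0.5,0,1,0,0,0,1],
    [0,0,1,0,0,0,1],
    [0,0,1,0,0,0,1],
    [0,0,1,0,0,0,1],
    [0,0,1,0,0,0,1],
    [0,0,0,0,0,0,1],
    [0,0,0,0,0,0,1]
  ]
}}

```text
time_s: 9.08
position: [0.459, 0.2044, 0.0591]
tcp_rot: [-0.0, 0.989, 0.145, 0.0]
wrist_force: [-0.9, -0.2, 1.7]
opening: 0.0373
gripper_force: 56.3
```

Emit:
{"op": "jog_arm", "data": {
  "plan": [
    [0,0,1,0,0,0,1],
    [0,0,1,0,0,0,1],
    [0,0,0.7,0,0,0,1],
    [0,0,0.7,0,0,0,1],
    [0,0,0,0,0,0,1],
    [0,0,0,0,0,0,1],
    [0,0,0,0,0,0,1]
  ]
}}

```text
time_s: 9.67
position: [0.459, 0.2044, 0.0557]
tcp_rot: [-0.0, 0.989, 0.145, 0.0]
wrist_force: [-1.1, -0.7, 5.8]
opening: 0.0376
gripper_force: 56.8
```

Emit:
{"op": "jog_arm", "data": {
  "plan": [
    [0,0,0.4,0,0,0,1],
    [0,0,0,0,0,0,1],
    [0,0,0,0,0,0,1],
    [0,0,0,0,0,0,1],
    [0,0,0,0,0,0,1],
    [0,0,0,0,0,0,1],
    [0,0,0,0,0,0,1],
    [0,0,0,0,0,0,1],
    [0,0,0,0,0,0,1],
    [0,0,0,0,0,0,1]
  ]
}}

```text
time_s: 10.5
position: [0.4591, 0.2044, 0.0557]
tcp_rot: [-0.0, 0.989, 0.145, 0.0]
wrist_force: [-2.1, -0.7, 6.6]
opening: 0.0377
gripper_force: 57.1
```

```bash
python3 -c "
from held import *
go([.4593,.2042,.061],.291); held('w8')"
```

```text
at [0.4591 0.2044 0.0557] yaw 0.2907 shift [ 0.2  0.3 -5.3] turn [ 0.     -0.0007 -0.0003] t 10.5 F [-2.09 -0.67  6.62] q6 1.6313450151768438
n 11251 tool x range [-0.0163  0.0085  0.0239] y [-0.0174  0.0172] z -0.038919728950854576
top plane slope [ 0.0849  0.0046 -0.0388]
front x =  [ 0.0001 -0.0039  0.0234] n 3746 std 0.0003 -> centre x at z=0: -0.0026
top [ 0.0044  0.0045 -0.0392] 8335 -3.0062993011370303e-05
```

Emit:
{"op": "jog_arm", "data": {
  "plan": [
    [0,0,1,0,0,0,1],
    [0,0,0,0,0,0,1],
    [0,0,0,0,0,0,1],
    [0,0,0,0,0,0,1],
    [0,0,0,0,0,0,1],
    [0,0,0,0,0,0,1],
    [0,0,0,0,0,0,1],
    [0,0,0,0,0,0,1],
    [0,0,0,0,0,0,1],
    [0,0,0,0,0,0,1]
  ]
}}

```text
time_s: 11.38
position: [0.4591, 0.2044, 0.0556]
tcp_rot: [-0.0, 0.989, 0.145, 0.0]
wrist_force: [-3.8, -3.1, 11.1]
opening: 0.0372
gripper_force: 57.6
```

Emit:
{"op": "jog_arm", "data": {
  "plan": [
    [0,0,-3,0,0,0,1],
    [0,0,-7,0,0,0,1],
    [0,0,-20,0,0,0,1],
    [0,0,-30,0,0,0,1],
    [0,0,-30,0,0,0,1],
    [0,0,-25,0,0,0.082,1],
    [0,0,0,0,0,0.082,1],
    [-5,20,0,0,0,0,1],
    [-5,38,0,0,0,0,1],
    [-5,38,0,0,0,0,1]
  ]
}}

```text
time_s: 12.22
position: [0.4554, 0.107, 0.168]
tcp_rot: [-0.0, 0.998, 0.065, -0.001]
wrist_force: [1.2, -0.7, -2.7]
opening: 0.037
gripper_force: 56.0
```

Emit:
{"op": "jog_arm", "data": {
  "plan": [
    [-5,38,0,0,0,0,1],
    [-5,38,0,0,0,0,1],
    [-5,38,0,0,0,0,1],
    [-5,38,0,0,0,0,1],
    [-5,38,0,0,0,0,1],
    [-5,38,0,0,0,0,1],
    [-5,38,0,0,0,0,1],
    [-5,38,0,0,0,0,1],
    [-5,38,0,0,0,0,1],
    [0,0,0,0,0,0,1]
  ]
}}

```text
time_s: 13.05
position: [0.4532, -0.2434, 0.1673]
tcp_rot: [0.001, 0.998, 0.06, -0.002]
wrist_force: [-0.5, 0.6, -1.6]
opening: 0.0374
gripper_force: 55.8
```

```bash
python3 -c "
from held import *
go([.525,-.41,.11],.127)"
```

```text
at [ 0.4532 -0.2434  0.1673] yaw 0.1208 shift [ 51.3 174.   57.4] turn [ 0.0013  0.0032 -0.0062] t 13.05 F [-0.51  0.57 -1.61] q6 0.8926068771364465
```

Emit:
{"op": "jog_arm", "data": {
  "plan": [
    [0,35,0,0,0,0,1],
    [0,35,0,0,0,0,1],
    [0,0,0,0,0,0,1],
    [0,0,0,0,0,0,1],
    [0,0,0,0,0,0,1],
    [0,0,0,0,0,0,1]
  ]
}}

```text
time_s: 13.55
position: [0.4636, -0.306, 0.1687]
tcp_rot: [-0.0, 0.998, 0.064, -0.0]
wrist_force: [0.7, -0.2, -1.4]
opening: 0.0376
gripper_force: 55.9
```

```bash
python3 -c "
from fit import *
from held import held
go([.525,-.41,.11],.127)
look('w9'); p,P=fitchart('w9',(.5735,-.378,.127)); held('w9',1)
X=np.array([*P,.11])+.0026*np.array([np.cos(p[2]),np.sin(p[2]),0]); go(X,p[2])"
```

```text
at [ 0.4636 -0.306   0.1687] yaw 0.1277 shift [ 47.7 111.   58.5] turn [-0.001   0.0004  0.0007] t 13.55 F [ 0.73 -0.19 -1.35] q6 0.7981395169023534
chart [ 0.5736 -0.3782  0.1274] -33.95996856689453 patch [ 0.5253 -0.4106] px [450.23601627 123.83540488]
chart [ 0.5736 -0.3782  0.1277] -81.53599548339844 patch [ 0.5253 -0.4106] px [450.281033   123.84036178]
n 11202 tool x range [-0.0165  0.0082  0.0237] y [-0.0174  0.0173] z -0.03864358605306012
top plane slope [ 0.0813  0.0042 -0.0385]
front x =  [-0.0011 -0.0027  0.0232] n 3791 std 0.0003 -> centre x at z=0: -0.0028
top [ 0.0069  0.0043 -0.0389] 8379 -1.0595297181285727e-05
at [ 0.4637 -0.306   0.1689] yaw 0.128 shift [ 50.4 111.7  58.9] turn [-0.0004  0.      0.0003] t 13.6 F [ 0.22  0.62 -1.51] q6 0.7980402637898338
```

View pics/w9.png

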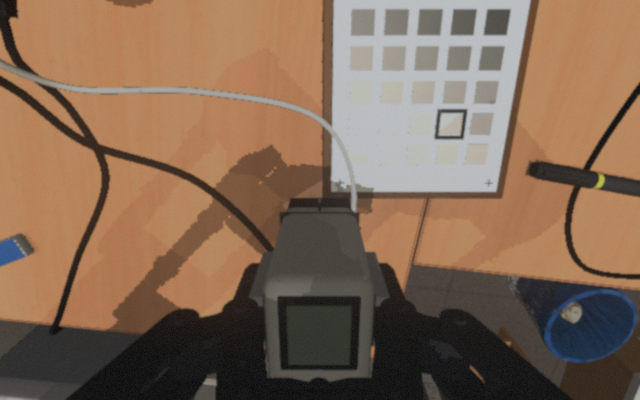

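The framed patch is at (451,124), which matches the fit at (450,124), so I'll move over it.

Emit:
{"op": "jog_arm", "data": {
  "plan": [
    [12.5,28,0,0,0,0,1],
    [12.5,28,0,0,0,0,1],
    [12.5,28,0,0,0,0,1],
    [13,27.7,0,0,0,0,1],
    [0,0,30,0,0,0,1],
    [0,0,30,0,0,0,1],
    [0,0,30,0,0,0,1],
    [0,0,4,0,0,0,1],
    [0,0,0,0,0,0,1],
    [0,0,0,0,0,0,1]
  ]
}}

```text
time_s: 14.43
position: [0.5284, -0.4112, 0.0768]
tcp_rot: [0.001, 0.998, 0.064, 0.001]
wrist_force: [0.2, -0.2, -1.1]
opening: 0.0374
gripper_force: 55.9
```

Emit:
{"op": "jog_arm", "data": {
  "plan": [
    [0,0,0,0,0,0,1],
    [0,0,0,0,0,0,1],
    [0,0,0,0,0,0,1],
    [0,0,0,0,0,0,1]
  ]
}}

```text
time_s: 14.77
position: [0.5283, -0.4119, 0.0767]
tcp_rot: [0.001, 0.998, 0.063, 0.001]
wrist_force: [-0.4, 0.4, -1.6]
opening: 0.0376
gripper_force: 56.0
```

```bash
python3 -c "
from fit import *
from held import held
look('w10'); held('w10',1); go([.5280,-.4103,.057],.1275)"
```

```text
n 11365 tool x range [-0.0163  0.0087  0.024 ] y [-0.0173  0.0173] z -0.03935474382255882
top plane slope [ 0.0897  0.002  -0.0392]
front x =  [ 0.0007 -0.0021  0.0235] n 3704 std 0.0003 -> centre x at z=0: -0.0025
top [ 0.0033  0.0025 -0.0396] 8307 -9.196391020023479e-06
at [ 0.5281 -0.4118  0.0762] yaw 0.1267 shift [ 0.1 -1.5 19.2] turn [ 0.0013 -0.0011 -0.0008] t 14.8167 F [-1.01  0.57 -1.09] q6 0.730947613194252
```

Emit:
{"op": "jog_arm", "data": {
  "plan": [
    [0,-1.3,7,0,0,0,1],
    [0,0,5,0,0,0,1],
    [0,0,3,0,0,0,1],
    [0,0,1,0,0,0,1],
    [0,0,0,0,0,0,1],
    [0,0,0,0,0,0,1],
    [0,0,0,0,0,0,1],
    [0,0,0,0,0,0,1]
  ]
}}

```text
time_s: 15.48
position: [0.5278, -0.4104, 0.0594]
tcp_rot: [0.0, 0.998, 0.063, 0.0]
wrist_force: [-0.7, -0.4, -2.2]
opening: 0.0376
gripper_force: 55.9
```

```bash
python3 -c "
from h import *
go([.5280,-.4103,.051],.1275)"
```

```text
at [ 0.5278 -0.4104  0.0594] yaw 0.1268 shift [ 0.2 -0.1  8.4] turn [ 0.0005 -0.0004 -0.0007] t 15.4833 F [-0.75 -0.42 -2.18] q6 0.7322047522850407
```

Well aligned, so I'll press down about 9 mm slowly.

Emit:
{"op": "jog_arm", "data": {
  "plan": [
    [0,0,1.5,0,0,0,1],
    [0,0,1,0,0,0,1],
    [0,0,1,0,0,0,1],
    [0,0,1,0,0,0,1],
    [0,0,1,0,0,0,1],
    [0,0,1,0,0,0,1],
    [0,0,1,0,0,0,1],
    [0,0,0,0,0,0,1],
    [0,0,0,0,0,0,1],
    [0,0,0,0,0,0,1]
  ]
}}

```text
time_s: 16.32
position: [0.5278, -0.4104, 0.0518]
tcp_rot: [0.0, 0.998, 0.063, 0.0]
wrist_force: [-0.7, 0.8, 3.4]
opening: 0.0377
gripper_force: 56.6
```

Emit:
{"op": "jog_arm", "data": {
  "plan": [
    [0,0,1,0,0,0,1],
    [0,0,0.8,0,0,0,1],
    [0,0,0,0,0,0,1],
    [0,0,0,0,0,0,1],
    [0,0,0,0,0,0,1],
    [0,0,0,0,0,0,1],
    [0,0,0,0,0,0,1],
    [0,0,0,0,0,0,1]
  ]
}}

```text
time_s: 16.98
position: [0.5278, -0.4104, 0.0507]
tcp_rot: [0.0, 0.998, 0.063, 0.0]
wrist_force: [-2.2, -0.2, 7.1]
opening: 0.0376
gripper_force: 57.0
```

```bash
python3 -c "
from fit import *
from held import held
look('w11'); held('w11',1); go([.5280,-.4103,.051],.1275)"
```

```text
n 11248 tool x range [-0.0165  0.0083  0.0238] y [-0.0174  0.0173] z -0.03888718210323994
top plane slope [ 0.0829  0.0042 -0.0387]
front x =  [ 0.     -0.0036  0.0233] n 3752 std 0.0003 -> centre x at z=0: -0.0027
top [ 0.005   0.0041 -0.0392] 8340 -3.5453402103558865e-05
at [ 0.5278 -0.4104  0.0507] yaw 0.1268 shift [ 0.2 -0.1 -0.3] turn [ 0.0007 -0.0006 -0.0007] t 17.0333 F [-2.18  0.84  6.64] q6 0.7322315267807494
```

View pics/w11.png

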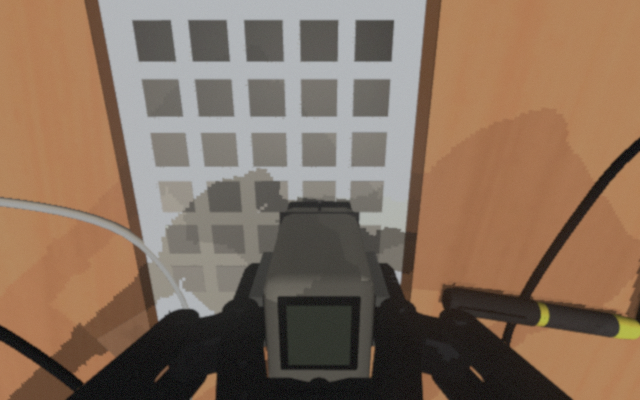

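The meter sits squarely on the fourth column: the patches above it are centred at column 319 and the meter at 320. The shoe is fully in at about 8–9 N, so I'm handing in.

```bash
python3 -c "
from rig import job
print(job.sign_off())"
```

```text
the job is handed in; nothing more can be done
None
```

I zeroed the densitometer on the white tile, then set it on the framed patch and handed the job in with the gripper still holding it pressed there at about 8–9 N. By my measurements the shoe is fully in and the window is within about 1 mm of the patch centre; the sign-off returned no verdict.

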